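Pack the stapler and clamp the drawer of the transport case

TASK

Pack the stapler for the road: set it down gently on its base inside the open drawer of the transport case (do not drop it) and slide the drawer in until its front meets the rubber seal. Then swing the wire loop of the draw latch on top of the case over the keeper on the drawer front so that its cross bar sits under the keeper's lip, and throw the latch handle back over centre until it snaps down and stays, pulling the drawer tight on the seal. Leave the tape dispenser, bottle and mug where they stand, upright.

Things in the scene. Friction and masses are not known exactly. Their poses are not given: they have to be found in the camera images.
- case: grey transport case with aluminium trim standing fixed on the table, 200 mm deep, 240 wide, 85 high; origin at the centre of its underside, its x points from the drawer front to the back, y to the left, z up. One drawer fills the front; a draw latch sits on top in the middle
- drawer (a joint): drawer travel out of the case in m, along the case's -x (friction 1.5 N). About 0.11 = open at the start; 0.007 = the drawer front just meets the rubber seal, which is as far as a light push takes it; the seal then gives like a spring of 7 N/mm; 0.002 to 0.004 = clamped by the latch; 0 = end stop
- drawer_floor (a point): point on the drawer's inner floor, mid-width, axes as the case's. The tray is 200 mm wide and runs from 56 mm in front of this point (drawer front's back face) to 118 mm behind it; side walls 40 mm high, case top 71 mm above the floor. With the drawer open about 110 mm along x, up to the case's face, lie open from above, and this point is near the middle of it
- drawer_front (a point): point on the outer face of the drawer front, mid-width, 15 mm below its top edge (front panel 240 wide, 14 thick, top edge level with the case top); axes as the case's; push towards +x. A pull strip 110 wide sticks out 10 mm from the face, 24 to 36 mm below this point
- keeper (a point): seat of the bar in the keeper, a steel hook 26 mm wide standing 33 mm above the drawer front's top edge; axes as the case's. From this point: back plate 3.5 mm behind (+x); flat lip, underside 9 and top 12 mm above, reaching to 6.5 mm in front; foot 8 mm below; drawer front's top edge 21 mm below. Open to the front (-x): the bar goes down in front of the lip, then back under it
- latch_pivot (a point): fixed axle of the latch handle, along the case's y, 32 mm above the case top; axes as the case's
- lever (a joint): angle of the latch handle about latch_pivot in rad: 0 = upright, negative leans to the drawer front (to -0.6), positive leans to the back; 1.83 = thrown fully back on its stop (15 degrees below level), past dead centre at about 1.4 to 1.5 when the loop is hooked. Light friction (0.03 N m), it stays where it is left
- lever_tip (a point): end of the flat steel handle, 62 mm from latch_pivot; handle 22 mm wide (y), 6 mm thick with a round 10 mm end, and it passes freely between the arms of the loop; its z points along the handle away from the axle. Throwing it back takes a push of 3 to 6 N near its end
- bail (a joint): angle of the wire loop relative to the handle in rad: 0 = in line with the handle, positive swings to the drawer front. The loop hangs on a pin 18 mm from latch_pivot along the handle; light friction (0.018 N m), it stays where it is left. Handle and loop move freely together when the cross bar is led about
- bail_bar (a point): middle of the cross bar at the end of the wire loop, 90.4 mm from the loop's pin. Round steel bar 7 mm thick, 46 mm long along the case's y; side arms 5 mm thick and 8 mm deep run back from its ends, 36 mm apart inside, 46 mm outside. It can be pinched across the 46 mm and turns between the fingers as the loop swings; point z points along the loop away from the pin
- stapler: black desk stapler with steel parts, 130 mm long (its x), 34 wide, 56 high, 0.2 to 0.45 kg; origin at the centre of its underside, z up. Its upper arm is a block 30 mm wide and 124 mm long at heights 28 to 56 mm, to be gripped across the 30 mm; it must go into the drawer with its length along the drawer's width
- tape: black desk tape dispenser, 76 x 60 mm, 74 high, with a clear roll; origin at the centre of its underside. Bystander beside the stapler; the two may stand in either place
- bottle: dark drink bottle, 64 mm across, 210 high; origin at the centre of its underside. Bystander
- mug: white mug, 80 mm across, 95 high; origin at the centre of its underside. Bystander
Mind the look-alikes: they are no part of the job. Leave any green or purple look-alike of the stapler alone.

How it is judged:
On the way, in this order (a step that is already met when the one before it is completed fails the run):
1. the stapler stands on its base inside the drawer, let go and at rest (x of stapler in the frame of drawer_floor between -0.04 and 0.1 m and y of stapler in the frame of drawer_floor between -0.085 and 0.085 m and z of stapler in the frame of drawer_floor between -0.004 and 0.006 m and angle between stapler's own z axis and vertical below 0.15 rad and linear speed of stapler below 0.02 m/s and contact force between the fingers and stapler below 0.1 N), for 0.2 s.
2. the drawer is slid in until its front meets the seal (value of joint drawer below 0.011 m), for 0.2 s.
3. the loop's cross bar sits in the keeper, under its lip, with the handle not yet thrown back (x of bail_bar in the frame of keeper between -0.008 and 0.004 m and z of bail_bar in the frame of keeper between -0.009 and 0.01 m and value of joint lever below 1.2 rad), for 0.2 s.
4. the handle is thrown back over centre with the bar still in the keeper, the drawer pulled tight (x of bail_bar in the frame of keeper between -0.008 and 0.004 m and z of bail_bar in the frame of keeper between -0.009 and 0.01 m and value of joint lever above 1.72 rad and value of joint drawer below 0.0052 m), for 0.2 s.
At the end, for the whole second after the job is handed in: Stapler at rest upright (within 8 degrees) on the drawer floor, the cross bar in the keeper under its lip (within 8 mm of its seat), the handle fully back past centre (lever over 1.72 rad), the drawer held tight on the seal (under 5.2 mm), all let go (all of step 1 and all of step 4); the robot touches nothing.
It fails at once if the tape dispenser is pushed more than 25 mm away or tipped (distance of tape from where it was at the start of the episode above 0.025 m or angle between tape's own z axis and vertical above 0.35 rad).
It fails at once if the bottle is pushed more than 25 mm away or tipped (distance of bottle from where it was at the start of the episode above 0.025 m or angle between bottle's own z axis and vertical above 0.35 rad).
It fails at once if the mug is pushed more than 25 mm away or tipped (distance of mug from where it was at the start of the episode above 0.025 m or angle between mug's own z axis and vertical above 0.35 rad).
It fails at once if the stapler is dropped: it falls freely at over 0.7 m/s (linear speed of stapler above 0.7 m/s and contact force between the fingers and stapler below 0.1 N).
It also fails if it takes over 72 s, if anything falls off the work surface, if the arm or the gripper's body presses on something with over 40 N, if the wrist force passes 120 N, or if a joint passes its speed limit or range.

ROBOT

A 7-joint arm with a two-finger parallel gripper is mounted at the origin on the work surface. World frame = base frame: x ahead of the robot, y to its left, z up, the work surface at z = 0. Lengths are in m, angles in rad, forces in N, time in s.
With the tool pointing down it reaches from about 0.425 to 0.875 m from the base axis. Payload 4.7 kg.
Tool frame: the origin (TCP) lies between the finger pads; the fingertips stand 14 mm ahead of it and the grasp point (between the pads) lies 5 mm behind it; z points along the fingers, y is the line along which they close (so a half turn about z gives the same grasp; the last joint's range is limited). The gripper opens to 87 mm and grips with 3 to 60 N. Pads are 19 mm wide; open, the fingers measure 117 mm over their backs; the gripper's body (75 mm by 190 mm) begins 51 mm behind the grasp point.
Start: joints at [1.299, 0.321, -0.07, 1.45, 0.023, 1.371, -0.057], TCP at [0.183, -0.624, 0.237] pointing down, gripper open.
Joint ranges: [-2.86, 2.86], [-0.3, 2.09], [-1.38, 1.24], [0.06, 2.45], [-1.56, 4.7], [0.09, 2.05], [-2.69, 2.69]. Speed limits (rad/s): [2.57, 2.57, 3.14, 3.14, 3.14, 3.14, 3.14].

INTERFACE

Orientations are given as a rotation vector (axis times angle).
In Python, from bench import ctrl gives the robot as it stands.
- The arm moves only by the shell command python3 -m inch 'ROWS' [OPENING] [FORCE]. ROWS is JSON, a list of rows, each a list of 6 numbers: the shift along the world's x, y, z in mm, then the turn, a rotation vector about the world's x, y, z in degrees. In form: [[tx, ty, tz, rx, ry, rz], ...]. A call has 1 to 20 rows; each row is the pose to reach, as a shift and turn from the pose commanded when the call began; what a row does not reach only later rows make up. A row lasts 1/8 s, in which the tool goes at most 62.5 mm and 10.7 degrees, less where a joint would pass 70% of its speed; a pose out of reach is approached as far as the arm can. A call with a gripper value outside its range is refused whole. OPENING is the finger opening in mm, from 0 to 87, set as the call begins (- or left out, the last holds). The fingers move at their own pace and stop on an object; FORCE is the grip in N (left out, the last holds). Time passes only in rows, so rows that repeat a pose let the fingers close. It gives the time, the measured TCP pose, the force, the opening and the grip force at its end, in the units of the state.
- ctrl.get_state(): the state, without advancing time (a new reading comes with each control period).
- ctrl.get_image(name): name is "side" or "top" or "wrist"; returns (picture, depth): 384x512x3 uint8, red, green, blue; 384x512 float32, m along the optical axis (not along the pixel's ray), 0 where there is no reading.
- ctrl.camera_params(name): a dict with "mtx" (3x3 intrinsics, pixels), "dist_coeffs" ([k1, k2, p1, p2, k3] as OpenCV has them; the pictures are not rectified), "T" (4x4, takes a point from camera to world coordinates). Camera axes: x right, y down, z forward; pixel columns grow to the right and rows downward; lengths in m; the calibration is good to about 2 mm. A picture is of the moment at which its call begins: read the wrist's pose just before it. camera_params takes no time and is no camera call; for the wrist camera it gives the pose at the moment of the call.
- ctrl.close_job(): hands the job in; it is judged then, once.
The state is a dict: "time": time; "joint_positions": joint angles; "qd": joint speeds; "joint_torque": joint torques, N m; "position": TCP position; "tool_rot": TCP orientation; "ft_force": force on the tool from outside, world axes, zero at the start; "torque": the same for the moment, N m; "grip_width": opening from 0.0 (shut) to 1.0 (fully open); "grip_force": force on a finger pad.
Only numpy, scipy, OpenCV 4.12 (cv2) and the standard library are available. Lean on these libraries where they do the work, as an engineer would, in place of code of your own. Each camera call takes 0.05 s, during which the arm holds its last target. There are 200 camera calls.

## Working session

There is one attempt and no reset: what is moved stays moved. The work goes in short steps, Python scripts to look and compute and a shell command to move; the robot and the scene stay as the last step left them, time stands still between calls to the robot, and variables do not carry over. Pictures are saved under pics/ and viewed, at most 13 in all, crops included, and the job is handed in when it is done.

```bash
ls; mkdir -p pics; cat > h.py <<'E'
import numpy as np, cv2
from bench import ctrl
def grab(n):
    p=ctrl.camera_params(n); im,d=ctrl.get_image(n); return im,d,p
def world(p,d,uv):
    uv=np.atleast_2d(np.float64(uv)); n=cv2.undistortPoints(uv[:,None],np.float64(p["mtx"]),np.float64(p["dist_coeffs"]))[:,0]
    z=np.array([d[int(round(v)),int(round(u))] for u,v in uv])
    c=np.c_[n*z[:,None],z]; T=np.array(p["T"]); return c@T[:3,:3].T+T[:3,3]
def plane(p,uv,h):
    uv=np.atleast_2d(np.float64(uv)); n=cv2.undistortPoints(uv[:,None],np.float64(p["mtx"]),np.float64(p["dist_coeffs"]))[:,0]
    T=np.array(p["T"]); r=np.c_[n,np.ones(len(n))]@T[:3,:3].T; return T[:3,3]+r*((h-T[2,3])/r[:,2])[:,None]
def cloud(p,d):
    v,u=np.mgrid[:384,:512]; uv=np.c_[u.ravel(),v.ravel()].astype(float)
    n=cv2.undistortPoints(uv[:,None],np.float64(p["mtx"]),np.float64(p["dist_coeffs"]))[:,0]; z=d.ravel()
    T=np.array(p["T"]); return ((np.c_[n*z[:,None],z])@T[:3,:3].T+T[:3,3]).reshape(384,512,3)
def save(im,name): cv2.imwrite("pics/"+name,cv2.cvtColor(im,cv2.COLOR_RGB2BGR))
E
python3 - <<'E'
from h import *
import pickle
D={n:grab(n) for n in("top","side")}
pickle.dump(D,open("d0.pkl","wb"))
for n in D:
    save(D[n][0],n+"0.png"); print(n,np.round(D[n][2]["T"],3).tolist(),(D[n][1]>0).mean())
print(ctrl.get_state())
E
```

```text
pics
top [[-0.021, -0.995, 0.095, 0.402], [-1.0, 0.022, 0.012, -0.003], [-0.014, -0.095, -0.995, 1.279], [0.0, 0.0, 0.0, 1.0]] 0.9961090087890625
side [[-0.792, -0.449, 0.414, -0.027], [-0.611, 0.573, -0.546, 0.735], [0.008, -0.686, -0.728, 1.121], [0.0, 0.0, 0.0, 1.0]] 0.9957987467447916
{'time': 0.1, 'joint_positions': array([ 1.29909443,  0.32179885, -0.07010215,  1.45152902,  0.02261314,
        1.37080144, -0.05690542]), 'qd': array([ 0.00065057, -0.00259853,  0.00077319, -0.00441984,  0.00133109,
       -0.00020848,  0.00108054]), 'joint_torque': array([-1.00856178e-03, -4.92572165e+01, -4.06077364e-01, -3.13399386e+01,
       -6.39944826e-02,  3.95074754e-02,  6.47679030e-05]), 'position': array([ 0.183083  , -0.62320103,  0.23555058]), 'tool_rot': array([-3.10786406e+00, -4.47229793e-01,  5.44114616e-04]), 'ft_force': array([-0.16417003,  0.30487538, -0.04195708]), 'torque': array([ 0.0206364 , -0.03600508,  0.04733695]), 'grip_force': 0.0, 'grip_width': 1.002242079011529}
```

View pics/top0.png

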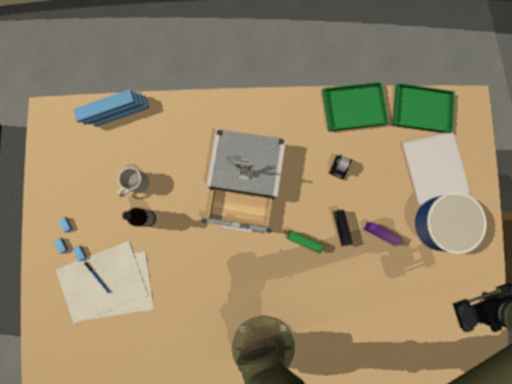

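View pics/side0.png

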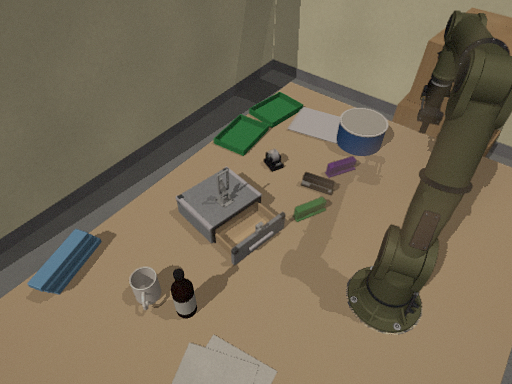

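The top view shows the case at px (247,162) with the drawer open towards (240,208) and the keeper near (240,228). The black stapler is at (343,228), between a green look-alike at (305,242) and a purple one at (383,234). The tape is at (341,167), the mug at (130,181) and the bottle at (140,217). The black one fits the description ("black with steel parts"). I'll confirm it in a crop.

```bash
python3 - <<'E'
from h import *
import pickle
D=pickle.load(open("d0.pkl","rb"))
im,d,p=D["top"]; C=cloud(p,d)
v,u=np.mgrid[:384,:512]
def reg(a,b,c,e): return (u>=a)&(u<c)&(v>=b)&(v<e)
def rect(m,t):
    P=C[m]; r=cv2.minAreaRect((P[:,:2]*1000).astype(np.float32)); print(t,m.sum(),np.round(r[0],1),np.round(r[1],1),round(r[2],1),'z',np.round(np.percentile(P[:,2],[5,50,95])*1000))
    print('  box',np.round(cv2.boxPoints(r)).tolist())
R=reg(195,120,300,240)
top=R&(C[...,2]>.078)&(C[...,2]<.092); rect(top,'casetop+front')
rect(top&(v<198),'case')
rect(R&(C[...,2]>.098),'hi'); 
for a in [(R&(C[...,2]>.098)&(v<200),'latch'),(R&(C[...,2]>.096)&(v>205),'keeper')]:
    if a[0].any(): rect(*a); q=C[a[0]]; print(np.round(q[np.argsort(-q[:,2])][:12]*1000).tolist())
st=reg(328,205,358,250)&(C[...,2]>.03); rect(st,'stapler')
rect(reg(280,225,328,256)&(C[...,2]>.03),'green'); rect(reg(360,215,410,250)&(C[...,2]>.03),'purple')
rect(reg(325,150,360,185)&(C[...,2]>.03),'tape')
rect(reg(205,190,280,225)&(C[...,2]<.03)&(C[...,2]>.005),'floor')
a=cv2.resize(im[120:260,195:415],None,fx=3.5,fy=3.5,interpolation=cv2.INTER_CUBIC); save(a,"crop_top.png")
s=D["side"][0]; b=cv2.resize(s[155:265,170:350],None,fx=4.4,fy=4.4,interpolation=cv2.INTER_CUBIC); save(b,"crop_side.png")
E
```

```text
casetop+front 4270 [583.5  53.9] [243.5 324.6] 80.0 z [81. 85. 89.]
  box [[403.0, -38.0], [722.0, -94.0], [765.0, 145.0], [445.0, 202.0]]
case 4001 [641.3  43.7] [243.5 207.3] 80.0 z [81. 85. 89.]
  box [[518.0, -58.0], [722.0, -94.0], [765.0, 145.0], [560.0, 182.0]]
hi 251 [518.   57.7] [245.   90.2] 7.4 z [ 116.  165. 1279.]
  box [[391.0, 87.0], [402.0, -3.0], [645.0, 29.0], [634.0, 118.0]]
latch 196 [525.   16.7] [244.7  43.8] 19.2 z [ 118.  169. 1279.]
  box [[402.0, -3.0], [417.0, -44.0], [648.0, 36.0], [633.0, 78.0]]
[[402.0, -3.0, 1279.0], [402.0, -3.0, 1279.0], [402.0, -3.0, 1279.0], [402.0, -3.0, 1279.0], [402.0, -3.0, 1279.0], [402.0, -3.0, 1279.0], [402.0, -3.0, 1279.0], [402.0, -3.0, 1279.0], [402.0, -3.0, 1279.0], [402.0, -3.0, 1279.0], [402.0, -3.0, 1279.0], [402.0, -3.0, 1279.0]]
keeper 54 [422.7  43.9] [100.9  14.3] 74.4 z [ 114.  119. 1279.]
  box [[402.0, -3.0], [416.0, -7.0], [443.0, 91.0], [429.0, 94.0]]
[[402.0, -3.0, 1279.0], [402.0, -3.0, 1279.0], [402.0, -3.0, 1279.0], [402.0, -3.0, 1279.0], [402.0, -3.0, 1279.0], [402.0, -3.0, 1279.0], [402.0, -3.0, 1279.0], [402.0, -3.0, 1279.0], [402.0, -3.0, 1279.0], [402.0, -3.0, 1279.0], [402.0, -3.0, 1279.0], [402.0, -3.0, 1279.0]]
stapler 361 [ 387.3 -159. ] [125.2 298.3] 12.7 z [41. 55. 60.]
  box [[294.0, -27.0], [359.0, -318.0], [481.0, -291.0], [416.0, 0.0]]
green 322 [ 384.9 -110.5] [214.4  40.8] 70.1 z [50. 56. 60.]
  box [[329.0, -204.0], [368.0, -218.0], [441.0, -17.0], [402.0, -3.0]]
purple 345 [ 410.5 -247.5] [484.3  71.8] 83.5 z [41. 55. 59.]
  box [[347.0, -484.0], [419.0, -492.0], [474.0, -11.0], [402.0, -3.0]]
tape 250 [ 519.9 -170.2] [ 59.9 404.8] 43.5 z [33. 60. 79.]
  box [[359.0, -44.0], [638.0, -338.0], [681.0, -296.0], [402.0, -3.0]]
floor 1669 [495.8  67.7] [252.1 122.4] 88.7 z [10. 14. 18.]
  box [[432.0, -57.0], [554.0, -60.0], [560.0, 192.0], [437.0, 195.0]]
```

View pics/crop_top.png

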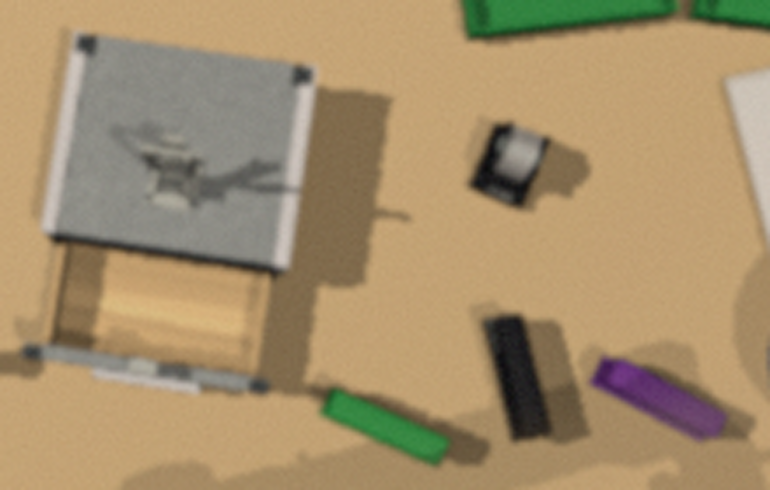

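View pics/crop_side.png

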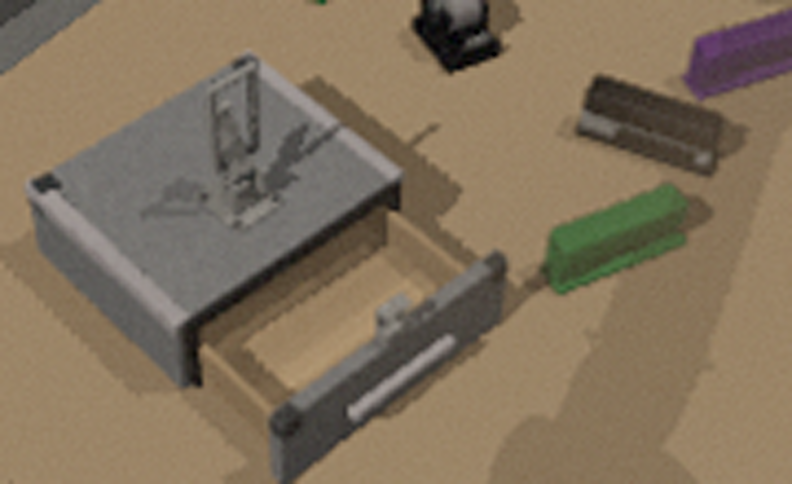

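```bash
python3 - <<'E'
from h import *
import pickle
D=pickle.load(open("d0.pkl","rb"))
v,u=np.mgrid[:384,:512]
im,d,p=D["top"]; C=cloud(p,d); ok=d>0
def reg(a,b,c,e): return ok&(u>=a)&(u<c)&(v>=b)&(v<e)
R=reg(195,120,300,240)
top=R&(abs(C[...,2]-.085)<.008)&(v<198)
top=cv2.morphologyEx(top.astype(np.uint8),cv2.MORPH_OPEN,np.ones((5,5)))>0
r=cv2.minAreaRect((C[top][:,:2]*1000).astype(np.float32)); print('case',r)
a=np.radians(r[2]-90); X=np.array([np.cos(a),np.sin(a)]);Y=np.array([-X[1],X[0]]); o=np.array(r[0])
def cf(P): q=P[:,:2]*1000-o; return np.c_[q@X,q@Y,P[:,2]*1000]
for n in("top","side"):
    im,d,p=D[n];C=cloud(p,d);ok=d>0
    F=cf(C.reshape(-1,3)).reshape(384,512,3)
    L=ok&(abs(F[...,0])<95)&(abs(F[...,1])<60)&(F[...,2]>96)&(F[...,2]<300)
    q=F[L]; print(n,'latch n',len(q))
    for z0 in range(95,240,12):
        s=q[(q[:,2]>=z0)&(q[:,2]<z0+12)]
        if len(s): print(z0,len(s),np.round(np.median(s,0)),np.round(s.min(0)),np.round(s.max(0)))
    K=ok&(F[...,0]<-150)&(F[...,0]>-260)&(abs(F[...,1])<110)&(F[...,2]>95)&(F[...,2]<150)
    print('keeper',K.sum(),np.round(np.median(F[K],0)),np.round(F[K].min(0)),np.round(F[K].max(0)))
    K=ok&(F[...,0]<-180)&(F[...,0]>-260)&(abs(F[...,1])<125)&(abs(F[...,2]-85)<8)
    print('front top',K.sum(),np.round(np.median(F[K],0)),np.round(F[K].min(0)),np.round(F[K].max(0)))
im,d,p=D["top"]; C=cloud(p,d); ok=d>0
for nm,g in(('stapler',reg(328,205,358,250)),('tape',reg(325,150,360,185)),('green',reg(280,225,328,256)),('purple',reg(360,215,410,250))):
    for lo,hi in((.028,.07),(.045,.065)):
        m=g&(C[...,2]>lo)&(C[...,2]<hi); r=cv2.minAreaRect((C[m][:,:2]*1000).astype(np.float32)); print(nm,lo,[np.round(t,1) for t in r],np.round(C[m].mean(0)*1000,1),np.round(np.median(C[m],0)*1000,1))
g=reg(328,205,358,250)&(im.sum(2)<130)&(C[...,2]>.045)
print('px rect',cv2.minAreaRect(np.c_[u[g],v[g]].astype(np.float32)))
b=plane(p,cv2.boxPoints(cv2.minAreaRect(np.c_[u[g],v[g]].astype(np.float32))),.056)*1000
print(np.round(b,1).tolist(),b.mean(0))
E
```

```text
case ((640.6779174804688, 43.76097869873047), (243.48171997070312, 206.129638671875), 79.97333526611328)
top latch n 172
95 4 [-36. -15. 103.] [-43. -16.  99.] [-30.  13. 106.]
107 10 [-35.  10. 117.] [-43. -16. 109.] [-28.  16. 119.]
119 23 [-33.  -0. 123.] [-43. -15. 120.] [-27.  16. 129.]
131 28 [-26.  -2. 137.] [-32. -23. 132.] [-22.  17. 143.]
143 17 [-21.   0. 148.] [-29. -23. 143.] [-18.  22. 155.]
155 12 [-18.   2. 164.] [-29. -23. 155.] [ -7.  21. 167.]
167 29 [ -7.   1. 175.] [-26. -11. 168.] [ -0.  18. 179.]
179 5 [-30.   2. 182.] [-30. -22. 179.] [ -3.  23. 183.]
191 3 [-30. -19. 202.] [-30. -22. 202.] [-30.  21. 203.]
203 2 [-29.  18. 207.] [-30.  18. 204.] [-28.  18. 210.]
215 26 [-27.  -6. 226.] [-30. -23. 216.] [-22.  23. 227.]
227 13 [-27.   1. 228.] [-30. -23. 227.] [-25.  14. 230.]
keeper 37 [-211.   -1.  118.] [-218.  -14.   98.] [-204.   12.  123.]
front top 269 [-212.  -13.   85.] [-220. -119.   79.] [-204.  120.   92.]
side latch n 264
95 17 [-33.  15. 102.] [-42. -14.  98.] [-22.  19. 107.]
107 21 [-35.   3. 117.] [-43. -17. 109.] [-24.  18. 119.]
119 29 [-31.
[... 1257 characters left out ...]
.3,  30.4]), np.float64(63.3)] [ 370.2 -153.4   55. ] [ 370.6 -152.9   55.6]
green 0.045 [array([ 369.9, -155.3]), array([122. ,  30.4]), np.float64(63.3)] [ 369.7 -154.5   55.5] [ 370.4 -155.6   55.7]
purple 0.028 [array([ 390.1, -432.1]), array([124.7,  31.1]), np.float64(60.6)] [ 389.9 -429.3   53.6] [ 390.5 -429.8   55.1]
purple 0.045 [array([ 389.7, -432.9]), array([122.9,  31. ]), np.float64(60.8)] [ 389.9 -431.1   55.2] [ 390.6 -431.3   55.5]
px rect ((343.26470947265625, 227.05882263183594), (33.71245193481445, 8.246212005615234), 75.96376037597656)
[[468.9, -260.1, 56.0], [475.1, -288.2, 56.0], [362.1, -311.9, 56.0], [356.0, -284.0, 56.0]] [ 415.50399052 -286.0645637    56.        ]
```

Target confirmed: the black stapler with steel parts sits at crop (518,375), world (416,-288) mm, 124x31 at height 55, which matches the sizes given. The case yaw is -10°, the seat height of about 106 fits, and the loop is upright with its bar near (-27, 226) in the case frame (x, z).

I'll grip off-centre, towards the end that becomes the case's +y, so the gripper body clears the keeper.

```bash
python3 -m inch '[[20,25,0,0,0,-1],[55,70,0,0,0,-2],[95,122,0,0,0,-3],[135,173,0,0,0,-3.6],[175,225,0,0,0,-3.6],[215,276,-30,0,0,-3.6],[245,315,-60,0,0,-3.6],[260,335,-85,0,0,-3.6],[267,343,-100,0,0,-3.6],[267,343,-100,0,0,-3.6],[267,343,-100,0,0,-3.6]]' 60 30
python3 - <<'E'
from h import *
im,d,p=grab("wrist"); save(im,"w1.png"); C=cloud(p,d); s=ctrl.get_state()
from scipy.spatial.transform import Rotation as R
print(np.round(s["position"]*1000,1),np.round(R.from_rotvec(s["tool_rot"]).as_matrix(),3).tolist())
m=(d>0)&(C[...,2]>.045)&(C[...,2]<.065)&(np.hypot(C[...,0]-.416,C[...,1]+.288)<.08)
r=cv2.minAreaRect((C[m][:,:2]*1000).astype(np.float32)); print(m.sum(),r,np.round(np.median(C[m],0)*1000,1))
E
```

```text
time: 1.48
position: [0.4497, -0.2829, 0.1375]
tool_rot: [3.121, 0.345, 0.001]
ft_force: [0.8, 0.2, 0.9]
grip_width: 0.686
grip_force: 0.0
[ 449.8 -282.9  137.7] [[0.976, 0.218, 0.001], [0.218, -0.976, -0.002], [0.001, 0.002, -1.0]]
3442 ((418.28509521484375, -289.3092041015625), (118.07982635498047, 29.79860496520996), 11.981732368469238) [ 437.6 -286.7   55.3]
```

View pics/w1.png

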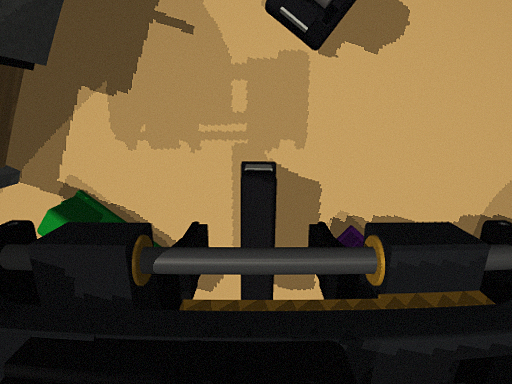

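The wrist view shows the stapler upright between the fingers (columns 241–277, rows 160–300). Its axis passes within 1 mm of the TCP. Descend and grip.

```bash
python3 -m inch '[[0,0,-20,0,0,0],[0,0,-45,0,0,0],[0,0,-70,0,0,0],[0,0,-85,0,0,0],[0,0,-91,0,0,0],[0,0,-91,0,0,0]]' && python3 -m inch '[[0,0,0,0,0,0],[0,0,0,0,0,0],[0,0,0,0,0,0],[0,0,0,0,0,0],[0,0,2,0,0,0],[0,0,10,0,0,0],[0,0,25,0,0,0],[0,0,50,0,0,0],[0,0,80,0,0,0],[0,0,110,0,0,0],[0,0,130,0,0,0],[0,0,130,0,0,0]]' 20 45
```

```text
time: 2.28
position: [0.4504, -0.2811, 0.0459]
tool_rot: [3.122, 0.349, 0.0]
ft_force: [0.5, -0.0, 0.0]
grip_width: 0.691
grip_force: 0.0
time: 3.78
position: [0.4515, -0.2813, 0.1782]
tool_rot: [3.119, 0.349, 0.005]
ft_force: [0.2, 0.3, -4.2]
grip_width: 0.339
grip_force: 45.0
```

```bash
python3 -m inch '[[3,20,15,0,0,3],[7,50,30,0,0,9],[11,85,32,0,0,16],[15,120,32,0,0,23],[19,155,32,0,0,30],[23,190,32,0,0,37],[27,225,32,0,0,44],[31,260,32,0,0,51],[35,300,32,0,0,58],[39,340,32,0,0,63],[43,380,32,0,0,66],[46,402,32,0,0,67.3],[47,411,32,0,0,67.3],[47,411,32,0,0,67.3],[47,411,32,0,0,67.3]]'
python3 - <<'E'
from h import *
s=ctrl.get_state(); print(np.round(s["position"]*1000,1))
o=np.array([640.7,43.8]);a=np.radians(-10.03);X=np.array([np.cos(a),np.sin(a)]);Y=np.array([-X[1],X[0]])
for n in("top","side"):
    im,d,p=grab(n); 
    if n=="side": save(cv2.resize(im[100:280,150:350],None,fx=3.5,fy=3.3),"s2.png")
    C=cloud(p,d); q=C[...,:2]*1000-o; F=np.dstack([q@X,q@Y,C[...,2]*1000])
    m=(d>0)&(abs(F[...,0]+155)<45)&(abs(F[...,1]-25)<85)&(F[...,2]>130)&(F[...,2]<215)&(im.max(2)<110)
    f=F[m]
    for y0 in range(-60,110,15):
        g=f[(f[:,1]>=y0)&(f[:,1]<y0+15)]
        if len(g)>3: print(n,y0,len(g),np.round(np.percentile(g,[3,50,97],axis=0)).tolist())
E
```

```text
time: 5.65
position: [0.4973, 0.1285, 0.2074]
tool_rot: [2.408, 2.018, -0.002]
ft_force: [-0.3, 0.5, -3.6]
grip_width: 0.341
grip_force: 45.0
[497.3 128.5 207.4]
top -45 18 [[-170.0, -41.0, 169.0], [-163.0, -39.0, 206.0], [-145.0, -32.0, 215.0]]
top -30 17 [[-172.0, -29.0, 166.0], [-169.0, -24.0, 212.0], [-145.0, -16.0, 215.0]]
top -15 11 [[-171.0, -14.0, 167.0], [-170.0, -6.0, 203.0], [-145.0, -1.0, 215.0]]
top 0 12 [[-171.0, 1.0, 167.0], [-169.0, 10.0, 210.0], [-145.0, 14.0, 215.0]]
top 15 13 [[-172.0, 17.0, 167.0], [-169.0, 22.0, 213.0], [-149.0, 26.0, 215.0]]
side 30 7 [[-171.0, 38.0, 165.0], [-166.0, 43.0, 169.0], [-163.0, 44.0, 172.0]]
side 45 22 [[-179.0, 47.0, 165.0], [-170.0, 54.0, 172.0], [-165.0, 60.0, 207.0]]
side 60 52 [[-178.0, 61.0, 166.0], [-169.0, 69.0, 196.0], [-135.0, 74.0, 214.0]]
side 75 69 [[-171.0, 76.0, 164.0], [-164.0, 83.0, 195.0], [-143.0, 87.0, 213.0]]
```

View pics/s2.png

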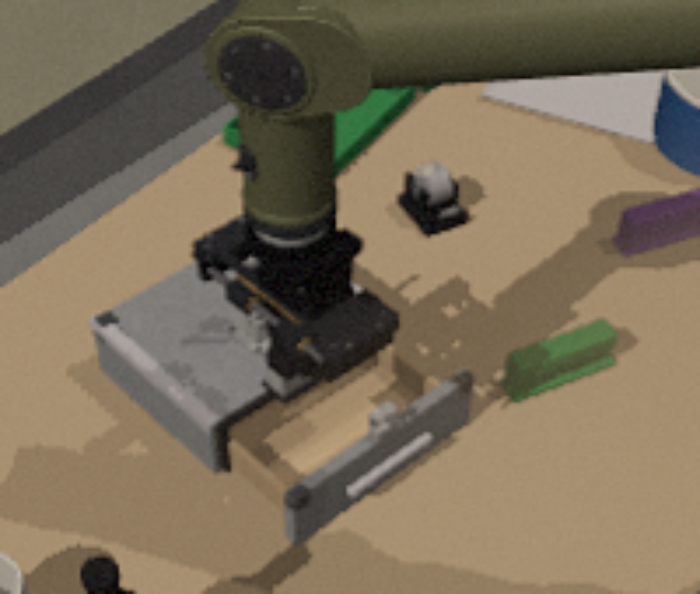

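The stapler is held level over the drawer. The TCP is at case (-156, 58) and the stapler centre near (-155, 22). Lower to just above the floor, then ease it down.

```bash
python3 -m inch '[[0,0,-20,0,0,0],[0,0,-45,0,0,0],[0,0,-70,0,0,0],[0,0,-95,0,0,0],[0,0,-115,0,0,0],[0,0,-130,0,0,0],[0,0,-138,0,0,0],[0,0,-138,0,0,0],[0,0,-138,0,0,0]]' && python3 -m inch '[[0,0,-2,0,0,0],[0,0,-4,0,0,0],[0,0,-5,0,0,0],[0,0,-6,0,0,0],[0,0,-6,0,0,0],[0,0,-6,0,0,0]]'
```

```text
time: 6.88
position: [0.4979, 0.1305, 0.0703]
tool_rot: [2.405, 2.02, 0.002]
ft_force: [-0.9, -0.4, -3.0]
grip_width: 0.337
grip_force: 45.0
time: 7.62
position: [0.4972, 0.1304, 0.0636]
tool_rot: [2.405, 2.021, 0.0]
ft_force: [0.3, -0.9, -2.9]
grip_width: 0.341
grip_force: 45.0
```

```bash
python3 -m inch '[[0,0,-1,0,0,0],[0,0,-2,0,0,0],[0,0,-3,0,0,0],[0,0,-3,0,0,0],[0,0,-3,0,0,0]]'; python3 -m inch '[[0,0,-0.5,0,0,0],[0,0,-1,0,0,0],[0,0,-1,0,0,0],[0,0,-1,0,0,0]]'
```

```text
time: 8.25
position: [0.4973, 0.1304, 0.0606]
tool_rot: [2.405, 2.021, 0.0]
ft_force: [-0.5, -0.2, -3.5]
grip_width: 0.34
grip_force: 45.0
time: 8.75
position: [0.4973, 0.1304, 0.0599]
tool_rot: [2.405, 2.021, 0.0]
ft_force: [-0.7, -0.4, 1.9]
grip_width: 0.343
grip_force: 45.0
```

Contact at TCP z 60, as predicted. Release and rise.

```bash
python3 -m inch '[[0,0,0,0,0,0],[0,0,0,0,0,0],[0,0,0,0,0,0],[0,0,0,0,0,0],[0,0,0,0,0,0]]' 48; python3 -m inch '[[0,0,10,0,0,0],[0,0,30,0,0,0],[0,0,60,0,0,0],[0,0,100,0,0,0],[-30,10,140,0,0,5],[-60,20,150,0,0,15],[-90,30,150,0,0,25],[-90,30,150,0,0,35],[-90,30,150,0,0,45],[-90,30,150,0,0,45]]' 
python3 - <<'E'
from h import *
o=np.array([640.7,43.8]);a=np.radians(-10.03);X=np.array([np.cos(a),np.sin(a)]);Y=np.array([-X[1],X[0]])
im,d,p=grab("side"); 
C=cloud(p,d); q=C[...,:2]*1000-o; F=np.dstack([q@X,q@Y,C[...,2]*1000])
m=(d>0)&(abs(F[...,0]+155)<45)&(abs(F[...,1])<98)&(F[...,2]>60)&(F[...,2]<78)
f=F[m]; print(m.sum(),np.round(np.percentile(f,[3,50,97],axis=0)).tolist(),cv2.minAreaRect(f[:,:2].astype(np.float32)))
m=(d>0)&(abs(F[...,0]+155)<40)&(abs(F[...,1])<90)&(F[...,2]<22)&(F[...,2]>6);print('floor',np.median(F[m][:,2]))
save(cv2.resize(im[130:290,150:350],None,fx=3.5,fy=3.5),"s3.png")
print(ctrl.get_state()["joint_positions"])
E
```

```text
time: 9.38
position: [0.4973, 0.1303, 0.0596]
tool_rot: [2.405, 2.021, 0.0]
ft_force: [-0.2, 0.3, -0.9]
grip_width: 0.553
grip_force: 0.0
time: 10.62
position: [0.4074, 0.1608, 0.2109]
tool_rot: [1.449, 2.785, 0.001]
ft_force: [1.0, -0.1, -0.2]
grip_width: 0.549
grip_force: 0.0
237 [[-170.0, -25.0, 61.0], [-161.0, 38.0, 69.0], [-142.0, 85.0, 73.0]] ((-155.852294921875, 27.213924407958984), (119.3368148803711, 29.867935180664062), 89.09009552001953)
floor 18.289029850349525
[ 0.43158169 -0.1290548  -0.79578008  1.95747739 -0.09558187  1.27439832
  0.27740354]
```

View pics/s3.png

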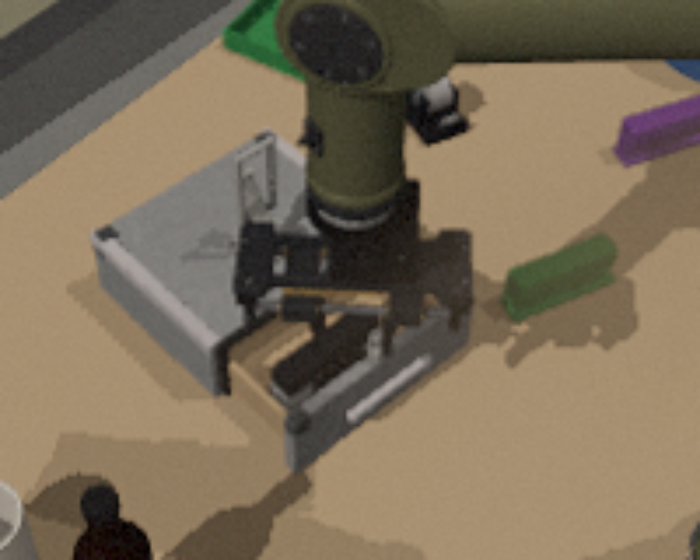

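The stapler stands level at case (-156, 27). Next: finish turning the tool, close the fingers and descend in front of the drawer's left part.

```bash
python3 -m inch '[[2,1,0,0,0,10],[4,2,0,0,0,20],[6,3,0,0,0,30],[8,4,0,0,0,40],[8,4,0,0,0,45],[8,4,0,0,0,45],[8,4,-20,0,0,45],[8,4,-45,0,0,45],[8,4,-70,0,0,45],[8,4,-95,0,0,45],[8,4,-120,0,0,45],[8,4,-135,0,0,45],[8,4,-135,0,0,45],[8,4,-135,0,0,45]]' 0 20
python3 -c "
from h import *
s=ctrl.get_state();print(s['joint_positions'],s['position'],s['tool_rot'])"
```

```text
time: 12.42
position: [0.4159, 0.1646, 0.0754]
tool_rot: [0.273, 3.128, 0.001]
ft_force: [0.9, 0.5, 0.0]
grip_width: 0.006
grip_force: 0.0
[ 0.33222261  0.09074778 -0.78655056  2.0958986   0.07744315  0.98148576
  0.90155749] [0.41592444 0.16463449 0.07543055] [2.72801704e-01 3.12842714e+00 9.18543323e-04]
```

```bash
python3 -m inch '[[5,-0.9,0,0,0,0],[10,-1.7,0,0,0,0],[18,-3.2,0,0,0,0],[26,-4.6,0,0,0,0],[34,-6,0,0,0,0],[42,-7.4,0,0,0,0],[50,-8.8,0,0,0,0],[58,-10.2,0,0,0,0],[66,-11.6,0,0,0,0],[74,-13,0,0,0,0],[82,-14.5,0,0,0,0],[90,-15.9,0,0,0,0],[96,-16.9,0,0,0,0],[99,-17.4,0,0,0,0],[99,-17.4,0,0,0,0],[99,-17.4,0,0,0,0]]'
cat > dr.py <<'E'
from h import *
o=np.array([640.7,43.8]);a=np.radians(-10.03);X=np.array([np.cos(a),np.sin(a)]);Y=np.array([-X[1],X[0]])
def F(n):
    im,d,p=grab(n); C=cloud(p,d); q=C[...,:2]*1000-o; f=np.dstack([q@X,q@Y,C[...,2]*1000]); f[d<=0]=1e4; return im,f
if __name__=="__main__":
    for n in("top","side"):
        im,f=F(n)
        K=(f[...,0]<-95)&(f[...,0]>-230)&(abs(f[...,1])<20)&(abs(f[...,2]-116)<8)
        k=f[K]; print(n,K.sum(),np.round(np.percentile(k,[2,50,98],axis=0),1).tolist() if len(k) else '')
    s=ctrl.get_state(); q=s["position"][:2]*1000-o; print('tcp case',q@X,q@Y,s["position"][2]*1000)
E
python3 dr.py
```

```text
time: 14.42
position: [0.5144, 0.1466, 0.0746]
tool_rot: [0.272, 3.129, -0.0]
ft_force: [-0.2, -0.4, 0.3]
grip_width: 0.0
grip_force: 0.0
top 2 [[-118.9, -13.5, 110.7], [-117.6, -13.4, 113.2], [-116.2, -13.3, 115.7]]
side 0 
tcp case -142.4169246658392 79.35185510099885 74.66687546707435
```

```bash
python3 -m inch '[[3,-0.5,0,0,0,0],[6,-1,0,0,0,0],[8,-1.4,0,0,0,0],[10,-1.8,0,0,0,0],[10,-1.8,0,0,0,0],[10,-1.8,0,0,0,0]]'; python3 -m inch '[[2,-0.4,0,0,0,0],[4,-0.7,0,0,0,0],[4,-0.7,0,0,0,0],[4,-0.7,0,0,0,0]]'
```

```text
time: 15.28
position: [0.5246, 0.1451, 0.0747]
tool_rot: [0.272, 3.129, 0.0]
ft_force: [1.1, 0.1, 0.2]
grip_width: 0.004
grip_force: 0.0
time: 15.78
position: [0.5282, 0.1445, 0.0746]
tool_rot: [0.272, 3.13, 0.0]
ft_force: [-1.9, -0.4, 1.6]
grip_width: -0.001
grip_force: 0.8
```

```bash
python3 -m inch '[[1,-0.2,0,0,0,0],[2,-0.4,0,0,0,0],[2,-0.4,0,0,0,0],[2,-0.4,0,0,0,0]]'; python3 dr.py
```

```text
time: 16.27
position: [0.5287, 0.1444, 0.0745]
tool_rot: [-0.271, -3.127, 0.001]
ft_force: [-6.4, -0.7, 4.3]
grip_width: 0.005
grip_force: 3.2
top 1 [[-112.8, -12.7, 114.3], [-112.8, -12.7, 114.3], [-112.8, -12.7, 114.3]]
side 0 
tcp case -127.77913208229126 79.58239175450984 74.4720288261386
```

Seal contact felt (about 6 N). Back off and measure the keeper and bar with a free view.

```bash
python3 -m inch '[[-8,1.4,0,0,0,0],[-25,5,0,0,0,0],[-40,15,20,0,0,0],[-60,40,60,0,0,0],[-80,80,110,0,0,0],[-90,110,160,0,0,0],[-95,150,195,0,0,0],[-95,180,205,0,0,0],[-95,180,205,0,0,0]]' 72 20
python3 - <<'E'
from dr import *
for n in("top","side"):
    im,f=F(n); x,y,z=f[...,0],f[...,1],f[...,2]
    def pr(t,m):
        k=f[m]; print(n,t,m.sum(),np.round(np.percentile(k,[2,50,98],axis=0),1).tolist() if len(k) else '')
    pr('lip',(abs(x+108)<16)&(abs(y)<20)&(abs(z-117)<6))
    pr('keeper',(abs(x+108)<16)&(abs(y)<20)&(z>93)&(z<125))
    pr('fronttop',(x<-100)&(x>-130)&(abs(y)<118)&(abs(z-85)<5)&(abs(y)>25))
    pr('bar',(abs(x+27)<15)&(abs(y)<30)&(abs(z-226)<6)); pr('bartop',(abs(x+27)<15)&(abs(y)<30)&(abs(z-229)<2))
    pr('armhi',(abs(x+27)<15)&(abs(y)<30)&(abs(z-205)<12))
    pr('arms',(abs(x+27)<18)&(abs(y)<30)&(abs(abs(y)-20)<6)&(abs(z-150)<15))
    pr('handle',(abs(y)<12)&(abs(z-172)<6)&(x>-22)&(x<30))
    pr('stap',(abs(z-70)<5)&(abs(y-27)<60)&(x>-200)&(x<-120))
    save(cv2.resize(im[110:240,180:310] if n=="side" else im[120:220,200:300],None,fx=4.5,fy=4.5),n+"4.png")
E
```

```text
time: 17.5
position: [0.4338, 0.327, 0.2805]
tool_rot: [0.263, 3.129, 0.004]
ft_force: [0.5, -0.0, -1.5]
grip_width: 0.821
grip_force: 0.0
top lip 35 [[-116.8, -13.2, 113.5], [-110.0, -1.8, 118.0], [-103.4, 11.6, 122.3]]
top keeper 40 [[-117.2, -13.2, 96.1], [-111.2, -0.9, 117.5], [-103.4, 11.6, 122.2]]
top fronttop 276 [[-117.6, -114.4, 80.8], [-109.6, 26.6, 84.7], [-100.4, 113.8, 89.2]]
top bar 38 [[-30.6, -23.0, 221.4], [-27.5, -1.3, 225.9], [-23.4, 20.7, 231.4]]
top bartop 8 [[-29.5, -16.7, 227.7], [-27.3, -2.8, 228.6], [-25.4, 18.7, 230.3]]
top armhi 5 [[-30.3, -22.2, 198.8], [-29.8, 18.0, 202.0], [-27.9, 21.3, 207.4]]
top arms 12 [[-29.3, -23.3, 135.7], [-27.4, -16.6, 145.9], [-22.1, 21.5, 162.9]]
top handle 26 [[-11.2, -11.1, 166.2], [-6.7, -0.3, 175.2], [0.2, 10.6, 177.8]]
top stap 0 
side lip 12 [[-116.0, -9.8, 115.4], [-111.5, -5.7, 118.1], [-103.6, -0.6, 121.7]]
side keeper 24 [[-119.2, -11.9, 95.1], [-112.6, -4.9, 108.6], [-103.7, 8.6, 121.4]]
side fronttop 97 [[-117.9, -114.8, 81.4], [-110.6, -67.3, 85.5], [-101.1, -20.8, 88.3]]
side bar 29 [[-29.7, -19.6, 220.5], [-27.6, 2.6, 225.1], [-22.7, 24.5, 228.4]]
side bartop 6 [[-27.7, -10.9, 227.1], [-26.1, 5.2, 227.5], [-24.6, 20.3, 229.3]]
side armhi 24 [[-30.9, -22.6, 193.3], [-27.3, -15.6, 205.3], [-21.7, 23.6, 215.9]]
side arms 31 [[-29.2, -21.3, 137.0], [-26.8, -14.6, 151.1], [-19.0, 24.3, 163.8]]
side handle 12 [[-11.9, -7.5, 166.7], [-6.2, -0.5, 171.0], [-0.3, 11.5, 176.5]]
side stap 0
```

View pics/side4.png

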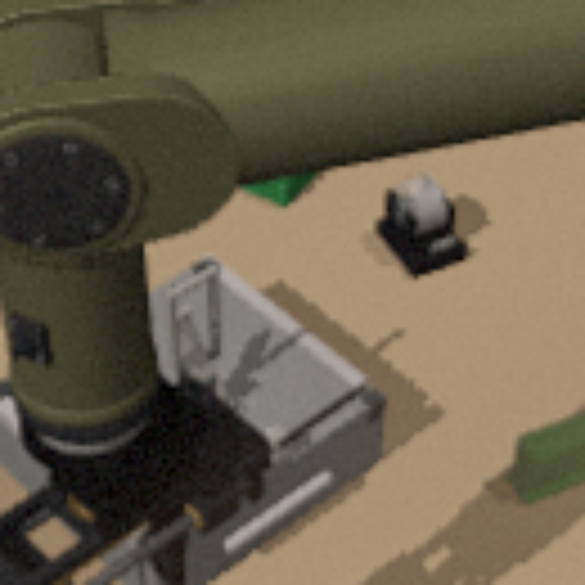

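The bar is at case (-27, 0, 225.5), and the keeper seat comes out at about (-110, 0, 106), consistent with the front's top at 85. Go above the bar.

```bash
python3 -m inch '[[10,-15,10,0,0,0],[30,-46,22,0,0,0],[55,-85,22,0,0,0],[80,-124,22,0,0,0],[105,-163,22,0,0,0],[130,-201,22,0,0,0],[155,-240,22,0,0,0],[170,-264,22,0,0,0],[180,-278,22,0,0,-0.4],[180,-278,22,0,0,-0.4],[180,-278,22,0,0,-0.4]]' 66 20
python3 - <<'E'
from dr import *
s=ctrl.get_state(); q=s["position"][:2]*1000-o; print('tcp case',q@X,q@Y,s["position"][2]*1000,s["tool_rot"],s["joint_positions"])
E
```

```text
time: 18.98
position: [0.6145, 0.0484, 0.3018]
tool_rot: [-0.278, -3.129, -0.002]
ft_force: [-0.9, 0.4, 0.4]
grip_width: 0.759
grip_force: 0.0
tcp case -26.568424277232516 -0.07836835415730992 301.81652278578025 [-2.78025078e-01 -3.12907610e+00 -1.62415172e-03] [ 0.43321352  0.29541294 -0.69698598  1.41810675  0.18748684  1.49542261
  1.13723518]
```

```bash
python3 -m inch '[[0,0,-15,0,0,0],[0,0,-35,0,0,0],[0,0,-55,0,0,0],[0,0,-68,0,0,0],[0,0,-68,0,0,0]]' && python3 -m inch '[[0,0,0,0,0,0],[0,0,0,0,0,0],[0,0,0,0,0,0],[0,0,0,0,0,0],[0,0,0,0,0,0]]' 35 15
```

```text
time: 19.6
position: [0.6144, 0.0458, 0.2319]
tool_rot: [-0.283, -3.126, 0.0]
ft_force: [-0.0, -0.2, -0.5]
grip_width: 0.76
grip_force: 0.0
time: 20.23
position: [0.6157, 0.0476, 0.2345]
tool_rot: [0.281, 3.127, 0.003]
ft_force: [0.8, 4.0, 3.9]
grip_width: 0.521
grip_force: 15.0
```

The bar is pinched (46 mm). Lead it along its arc to in front of the lip.

```bash
python3 -m inch '[[-8,1.4,-3.5,0,0,0],[-20.7,3.6,-7.5,0,0,0],[-34.5,6.1,-15.5,0,0,0],[-48.3,8.5,-25.5,0,0,0],[-62,11,-37.5,0,0,0],[-74.8,13.2,-51.5,0,0,0],[-85.7,15.1,-65.5,0,0,0],[-93.5,16.5,-78.5,0,0,0],[-96.5,17,-90.5,0,0,0],[-97.5,17.2,-97,0,0,0],[-97.5,17.2,-97,0,0,0]]'
python3 - <<'E'
from dr import *
s=ctrl.get_state(); q=s["position"][:2]*1000-o; print('tcp case',q@X,q@Y,s["position"][2]*1000)
for n in("top","side"):
    im,f=F(n); x,y,z=f[...,0],f[...,1],f[...,2]
    m=(x>-135)&(x<-20)&(abs(y)<28)&(z>100)&(z<182)&(im.max(2)>70)
    g=f[m]
    for x0 in range(-135,-20,10):
        k=g[(g[:,0]>=x0)&(g[:,0]<x0+10)]
        if len(k): print(n,x0,len(k),np.round(np.percentile(k,[2,50,98],axis=0)).tolist())
    if n=="side": save(cv2.resize(im[110:240,180:310],None,fx=4.5,fy=4.5),"side5.png")
E
```

```text
time: 21.6
position: [0.5184, 0.0648, 0.1366]
tool_rot: [0.281, 3.127, 0.004]
ft_force: [1.9, 5.9, -0.0]
grip_width: 0.524
grip_force: 15.0
tcp case -124.07587870464961 -0.6204447025014872 136.62418006354395
top -45 1 [[-38.0, -22.0, 137.0], [-38.0, -22.0, 137.0], [-38.0, -22.0, 137.0]]
top -35 2 [[-34.0, -21.0, 121.0], [-30.0, -19.0, 130.0], [-26.0, -16.0, 138.0]]
side -135 3 [[-128.0, -13.0, 125.0], [-126.0, 7.0, 126.0], [-125.0, 14.0, 127.0]]
side -125 17 [[-125.0, -20.0, 124.0], [-123.0, -10.0, 127.0], [-116.0, 11.0, 130.0]]
side -115 10 [[-115.0, -24.0, 101.0], [-113.0, -9.0, 118.0], [-110.0, 3.0, 137.0]]
side -65 2 [[-63.0, -22.0, 135.0], [-60.0, -22.0, 135.0], [-58.0, -22.0, 136.0]]
side -55 2 [[-54.0, -22.0, 137.0], [-50.0, -22.0, 138.0], [-47.0, -21.0, 139.0]]
side -45 23 [[-40.0, -9.0, 158.0], [-37.0, 3.0, 173.0], [-35.0, 13.0, 182.0]]
side -35 7 [[-34.0, -12.0, 162.0], [-33.0, 3.0, 180.0], [-30.0, 12.0, 182.0]]
```

View pics/side5.png

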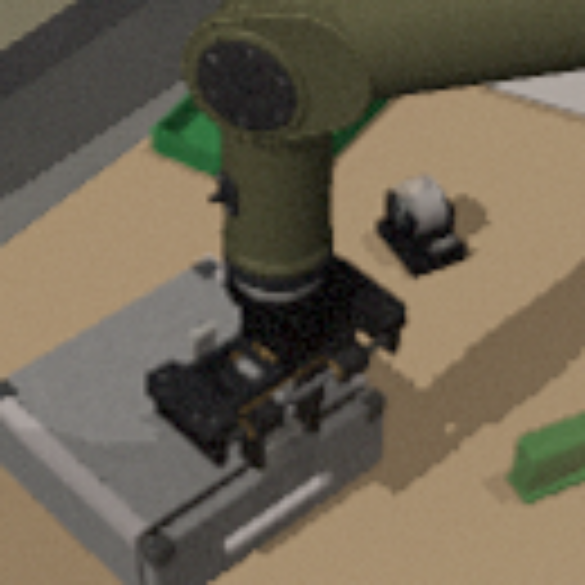

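The bar has followed: it sits at case (-124, 127), about 9 mm below the TCP, just ahead of and above the lip. Go down in front of the lip and back under it.

```bash
python3 -m inch '[[-2,0.4,-3,0,0,0],[-2.5,0.4,-8,0,0,0],[-2.5,0.4,-13,0,0,0],[-2.5,0.4,-18,0,0,0],[-2.5,0.4,-21,0,0,0],[-2.5,0.4,-21,0,0,0]]'; python3 -m inch '[[3,-0.5,0,0,0,0],[6,-1,0,0,0,0],[9,-1.6,0,0,0,0],[12,-2.1,0,0,0,0],[14,-2.5,0,0,0,0],[14,-2.5,0,0,0,0],[14,-2.5,0,0,0,0]]';python3 - <<'E'
from dr import *
s=ctrl.get_state(); q=s["position"][:2]*1000-o; print('tcp case',q@X,q@Y,s["position"][2]*1000)
for n in("top","side"):
    im,f=F(n); x,y,z=f[...,0],f[...,1],f[...,2]
    m=(x>-135)&(x<45)&(abs(y)<28)&(z>92)&(z<182)&(im.max(2)>70)
    g=f[m]
    for x0 in range(-135,45,10):
        k=g[(g[:,0]>=x0)&(g[:,0]<x0+10)]
        if len(k): print(n,x0,len(k),np.round(np.percentile(k,[2,50,98],axis=0)).tolist())
E
```

```text
time: 22.45
position: [0.5165, 0.0652, 0.1161]
tool_rot: [0.281, 3.126, 0.004]
ft_force: [2.4, 6.8, 0.9]
grip_width: 0.525
grip_force: 15.0
time: 23.32
position: [0.528, 0.0632, 0.115]
tool_rot: [-0.28, -3.127, -0.004]
ft_force: [-0.6, 7.8, -0.1]
grip_width: 0.522
grip_force: 15.0
tcp case -114.35880477118188 -0.5413554283397453 114.97346528610574
top -35 1 [[-27.0, -23.0, 134.0], [-27.0, -23.0, 134.0], [-27.0, -23.0, 134.0]]
top -15 2 [[-9.0, -23.0, 92.0], [-9.0, -21.0, 92.0], [-9.0, -19.0, 93.0]]
side -125 14 [[-118.0, -5.0, 93.0], [-117.0, 6.0, 100.0], [-115.0, 14.0, 120.0]]
side -115 27 [[-115.0, -20.0, 97.0], [-113.0, -7.0, 104.0], [-108.0, 14.0, 119.0]]
side -105 3 [[-105.0, -23.0, 98.0], [-104.0, -18.0, 105.0], [-99.0, 0.0, 109.0]]
side -85 2 [[-84.0, -22.0, 115.0], [-83.0, -21.0, 115.0], [-82.0, -20.0, 115.0]]
side -65 7 [[-65.0, -20.0, 122.0], [-62.0, -18.0, 127.0], [-57.0, -17.0, 129.0]]
side -55 5 [[-52.0, -22.0, 124.0], [-51.0, -17.0, 125.0], [-47.0, -17.0, 133.0]]
side -35 31 [[-32.0, -16.0, 139.0], [-27.0, 1.0, 149.0], [-25.0, 18.0, 168.0]]
side -25 40 [[-25.0, -10.0, 137.0], [-22.0, 3.0, 169.0], [-17.0, 13.0, 181.0]]
side -15 3 [[-14.0, -10.0, 174.0], [-13.0, 11.0, 179.0], [-13.0, 11.0, 180.0]]
```

```bash
python3 -m inch '[[1.5,-0.3,0,0,0,0],[3,-0.5,0,0,0,0],[4,-0.7,0,0,0,0],[4,-0.7,0,0,0,0],[4,-0.7,0,0,0,0]]'; python3 -m inch '[[1,-0.2,0,0,0,0],[2,-0.3,0,0,0,0],[2,-0.3,0,0,0,0],[2,-0.3,0,0,0,0]]'
```

```text
time: 24.05
position: [0.5312, 0.0626, 0.1147]
tool_rot: [-0.28, -3.125, -0.003]
ft_force: [-2.6, 6.3, -0.3]
grip_width: 0.523
grip_force: 15.0
time: 24.55
position: [0.532, 0.0625, 0.1144]
tool_rot: [-0.279, -3.122, -0.003]
ft_force: [-6.1, 6.0, 1.6]
grip_width: 0.524
grip_force: 15.0
```

The bar is against the keeper's back plate (6 N). Relax, release and rise.

```bash
python3 -m inch '[[-1,0.2,0,0,0,0],[-1,0.2,0,0,0,0],[-1,0.2,0,0,0,0],[-1,0.2,0,0,0,0],[-1,0.2,0,0,0,0]]' 62; python3 -m inch '[[0,0,10,0,0,0],[0,0,25,0,0,0],[0,0,50,0,0,0],[0,0,85,0,0,0],[-20,40,130,0,0,0],[-40,90,150,0,0,0],[-50,140,150,0,0,0],[-60,190,150,0,0,0],[-60,220,150,0,0,0],[-60,220,150,0,0,0]]'
python3 - <<'E'
from dr import *
for n in("top","side"):
    im,f=F(n); x,y,z=f[...,0],f[...,1],f[...,2]
    m=(x>-135)&(x<45)&(abs(y)<28)&(z>95)&(z<190)
    g=f[m]
    for x0 in range(-135,45,10):
        k=g[(g[:,0]>=x0)&(g[:,0]<x0+10)]
        if len(k): print(n,x0,len(k),np.round(np.percentile(k,[2,50,98],axis=0)).tolist())
    if n=="side": save(cv2.resize(im[130:230,180:290],None,fx=6,fy=6,interpolation=cv2.INTER_CUBIC),"side6.png")
E
```

```text
time: 25.18
position: [0.5344, 0.06, 0.1157]
tool_rot: [0.283, 3.129, -0.0]
ft_force: [0.2, 0.8, 0.1]
grip_width: 0.712
grip_force: 0.0
time: 26.42
position: [0.4731, 0.2835, 0.2669]
tool_rot: [0.274, 3.129, 0.003]
ft_force: [-0.9, -1.3, -0.4]
grip_width: 0.716
grip_force: 0.0
top -125 8 [[-116.0, -8.0, 97.0], [-115.0, -1.0, 109.0], [-115.0, 10.0, 122.0]]
top -115 37 [[-114.0, -22.0, 103.0], [-110.0, 1.0, 116.0], [-105.0, 22.0, 122.0]]
top -105 14 [[-104.0, -23.0, 105.0], [-103.0, 0.0, 111.0], [-96.0, 20.0, 121.0]]
top -95 11 [[-95.0, -23.0, 109.0], [-91.0, -19.0, 112.0], [-87.0, 21.0, 119.0]]
top -85 10 [[-85.0, -21.0, 111.0], [-82.0, 0.0, 117.0], [-76.0, 22.0, 119.0]]
top -75 13 [[-75.0, -23.0, 112.0], [-69.0, -19.0, 121.0], [-66.0, 21.0, 126.0]]
top -65 11 [[-64.0, -22.0, 119.0], [-60.0, 18.0, 127.0], [-56.0, 22.0, 130.0]]
top -55 9 [[-53.0, -23.0, 122.0], [-49.0, -20.0, 128.0], [-46.0, 20.0, 132.0]]
top -45 26 [[-44.0, -22.0, 104.0], [-40.0, 11.0, 123.0], [-35.0, 21.0, 136.0]]
top -35 49 [[-34.0, -21.0, 109.0], [-30.0, -1.0, 132.0], [-26.0, 22.0, 140.0]]
top -25 35 [[-25.0, -21.0, 134.0], [-21.0, 1.0, 147.0], [-15.0, 18.0, 158.0]]
top -15 32 [[-14.0, -15.0, 134.0], [-10.0, -0.0, 166.0], [-5.0, 11.0, 178.0]]
top -5 11 [[-4.0, -11.0, 172.0], [-3.0, -4.0, 176.0], [-0.0, 8.0, 178.0]]
side -125 7 [[-117.0, -3.0, 98.0], [-116.0, 2.0, 117.0], [-115.0, 10.0, 124.0]]
side -115 49 [[-115.0, -21.0, 96.0], [-111.0, 2.0, 105.0], [-105.0, 23.0, 120.0]]
side -105 21 [[-104.0, -22.0, 102.0], [-102.0, 13.0, 109.0], [-95.0, 23.0, 118.0]]
side -95 8 [[-95.0, -20.0, 106.0], [-90.0, 1.0, 112.0], [-88.0, 24.0, 116.0]]
side -85 5 [[-85.0, -21.0, 109.0], [-84.0, -17.0, 115.0], [-80.0, -16.0, 117.0]]
side -15 12 [[-12.0, -9.0, 168.0], [-7.0, 0.0, 174.0], [-5.0, 9.0, 178.0]]
side -5 5 [[-5.0, -9.0, 174.0], [-4.0, -0.0, 177.0], [1.0, 5.0, 180.0]]
```

View pics/side6.png

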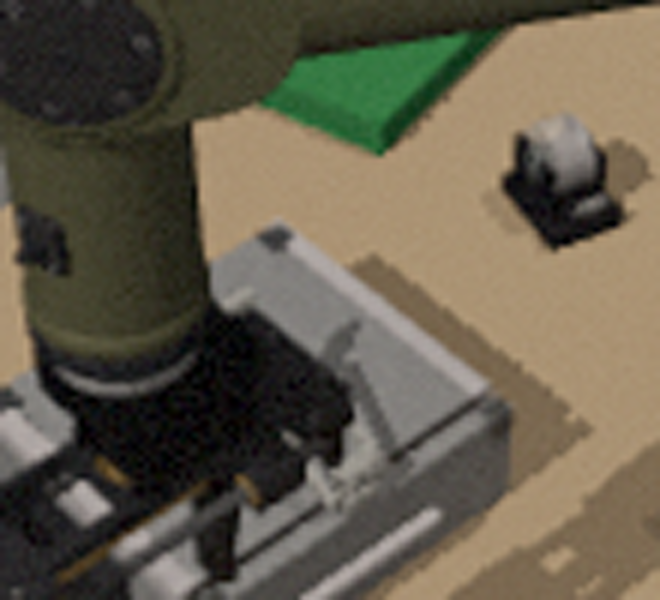

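The side view shows the bar under the keeper's lip at crop (335,485) and the handle still leaning at about 0.5 rad. Now bring closed fingers in front of the handle.

```bash
python3 -m inch '[[12,-20,0,0,0,0],[36,-62,0,0,0,0],[62,-106,0,0,0,0],[88,-150,0,0,0,0],[112,-192,0,0,0,0],[128,-220,-10,0,0,0],[136,-234,-30,0,0,0],[136,-234,-55,0,0,0],[136,-234,-80,0,0,0],[136,-234,-93,0,0,0],[136,-234,-93,0,0,0],[136,-234,-93,0,0,0]]' 0 20; python3 - <<'E'
from dr import *
s=ctrl.get_state(); q=s["position"][:2]*1000-o; print('tcp case',q@X,q@Y,s["position"][2]*1000)
E
```

```text
time: 28.02
position: [0.6107, 0.0466, 0.1736]
tool_rot: [0.282, 3.127, 0.0]
ft_force: [-0.5, 0.1, 0.3]
grip_width: 0.004
grip_force: 0.0
tcp case -30.04908279036389 -2.4351393634407565 173.5738774405505
```

```bash
python3 -m inch '[[4,1.3,0,0,0,0],[8,0.6,0,0,0,0],[12,-0.1,-1,0,0,0],[16,-0.8,-3,0,0,0],[20,-1.5,-5.5,0,0,0],[24,-2.2,-8,0,0,0],[27,-2.7,-11.5,0,0,0],[29.5,-3.2,-15,0,0,0],[32,-3.6,-19,0,0,0],[33.5,-3.9,-22,0,0,0],[33.5,-3.9,-22,0,0,0]]'; python3 - <<'E'
from dr import *
s=ctrl.get_state(); q=s["position"][:2]*1000-o; print('tcp case',q@X,q@Y,s["position"][2]*1000)
for n in("top","side"):
    im,f=F(n); x,y,z=f[...,0],f[...,1],f[...,2]
    for x0,x1 in((-120,-104),(-104,-80),(-80,-50),(0,15),(15,45)):
        m=(x>x0)&(x<x1)&(abs(y)<25)&(z>95)&(z<190)&(im.max(2)>70)
        if m.any(): print(n,x0,m.sum(),np.round(np.percentile(f[m],[2,50,98],axis=0)).tolist())
E
```

```text
time: 29.4
position: [0.6446, 0.0422, 0.1505]
tool_rot: [0.283, 3.127, 0.0]
ft_force: [-0.5, 0.0, 1.2]
grip_width: 0.001
grip_force: 0.1
tcp case 4.103014099976353 -0.9482346476163341 150.5187268391552
top -120 21 [[-111.0, -8.0, 97.0], [-108.0, 5.0, 116.0], [-105.0, 21.0, 122.0]]
top -104 25 [[-103.0, -3.0, 105.0], [-99.0, 17.0, 112.0], [-82.0, 22.0, 120.0]]
top -80 13 [[-76.0, 18.0, 105.0], [-67.0, 20.0, 113.0], [-57.0, 23.0, 118.0]]
side -120 43 [[-111.0, -17.0, 96.0], [-106.0, 3.0, 105.0], [-104.0, 19.0, 121.0]]
side -104 45 [[-104.0, -23.0, 99.0], [-99.0, 9.0, 110.0], [-82.0, 24.0, 122.0]]
side -80 34 [[-79.0, -21.0, 107.0], [-65.0, -16.0, 114.0], [-51.0, 25.0, 121.0]]
side 0 9 [[0.0, 8.0, 129.0], [6.0, 12.0, 132.0], [12.0, 13.0, 138.0]]
side 15 12 [[17.0, 2.0, 129.0], [25.0, 9.0, 137.0], [30.0, 13.0, 142.0]]
```

Handle at about 1.25 rad, bar still in the keeper, drawer being pulled in. Continue past centre.

```bash
python3 -m inch '[[2.5,-0.4,-3.5,0,0,0],[5,-0.9,-7.5,0,0,0],[7,-1.2,-11.5,0,0,0],[9,-1.6,-15.5,0,0,0],[11.5,-2,-19.5,0,0,0],[14,-2.4,-23.5,0,0,0],[16,-2.8,-26.5,0,0,0],[17.5,-3.1,-29,0,0,0],[18,-3.1,-31,0,0,0],[18,-3.1,-31,0,0,0]]';  python3 -m inch '[[0,0,-1,0,0,0],[0,0,-2,0,0,0],[0,0,-2,0,0,0]]'
```

```text
time: 30.75
position: [0.6619, 0.0395, 0.1217]
tool_rot: [0.282, 3.128, -0.001]
ft_force: [-3.3, -0.5, 8.6]
grip_width: 0.006
grip_force: 4.0
time: 31.12
position: [0.662, 0.0396, 0.1214]
tool_rot: [0.283, 3.127, -0.002]
ft_force: [-6.8, -0.8, 17.6]
grip_width: 0.008
grip_force: 7.4
```

The handle is on its stop at tip z 107.4, exactly as predicted. Lift off and check.

```bash
python3 -m inch '[[0,0,5,0,0,0],[0,0,25,0,0,0],[0,0,60,0,0,0],[0,0,110,0,0,0],[-20,40,150,0,0,0],[-50,90,160,0,0,0],[-80,140,160,0,0,0],[-110,190,160,0,0,0],[-130,240,160,0,0,0],[-140,280,160,0,0,0],[-140,300,160,0,0,0],[-140,300,160,0,0,0]]'; python3 - <<'E'
from dr import *
for n in("top","side"):
    im,f=F(n); x,y,z=f[...,0],f[...,1],f[...,2]
    for t,m in(('lip',(x>-130)&(x<-95)&(abs(y)<14)&(abs(z-118)<4)),('bar/arm end',(x>-125)&(x<-100)&(abs(abs(y)-20)<4)&(z>94)),('front',(x<-99)&(x>-135)&(abs(y)<118)&(abs(y)>30)&(abs(z-85)<4)),('arms',(x>-95)&(x<-50)&(abs(y)<26)&(z>95)),('h0',(x>0)&(x<12)&(abs(y)<12)&(z>93)),('h1',(x>12)&(x<35)&(abs(y)<12)&(z>93))):
        if m.any(): print(n,t,m.sum(),np.round(np.percentile(f[m],[2,50,98],axis=0)).tolist())
    if n=="side": save(cv2.resize(im[60:340,100:400],None,fx=2.1,fy=2.1,interpolation=cv2.INTER_CUBIC),"side7.png")
E
```

```text
time: 32.62
position: [0.5207, 0.3415, 0.2783]
tool_rot: [-0.277, -3.129, -0.002]
ft_force: [0.2, 0.3, -0.2]
grip_width: 0.006
grip_force: 0.0
top lip 29 [[-112.0, -11.0, 114.0], [-106.0, 1.0, 118.0], [-99.0, 12.0, 120.0]]
top bar/arm end 10 [[-107.0, -22.0, 102.0], [-104.0, -1.0, 107.0], [-100.0, 22.0, 112.0]]
top front 190 [[-113.0, -114.0, 82.0], [-106.0, 32.0, 85.0], [-99.0, 113.0, 89.0]]
top arms 48 [[-94.0, -23.0, 105.0], [-72.0, -0.0, 110.0], [-50.0, 23.0, 114.0]]
top h0 24 [[0.0, -11.0, 105.0], [6.0, 1.0, 111.0], [11.0, 10.0, 116.0]]
top h1 36 [[12.0, -11.0, 100.0], [23.0, -1.0, 106.0], [30.0, 10.0, 110.0]]
side lip 28 [[-112.0, -11.0, 115.0], [-105.0, 3.0, 117.0], [-97.0, 14.0, 121.0]]
side bar/arm end 9 [[-110.0, -22.0, 100.0], [-105.0, -17.0, 106.0], [-100.0, 21.0, 109.0]]
side front 160 [[-114.0, -113.0, 81.0], [-107.0, 38.0, 85.0], [-99.0, 115.0, 88.0]]
side arms 57 [[-94.0, -21.0, 99.0], [-72.0, 20.0, 108.0], [-52.0, 26.0, 116.0]]
side h0 11 [[0.0, -9.0, 107.0], [5.0, 3.0, 111.0], [9.0, 11.0, 114.0]]
side h1 21 [[12.0, -8.0, 99.0], [21.0, 3.0, 107.0], [30.0, 11.0, 111.0]]
```

View pics/side7.png

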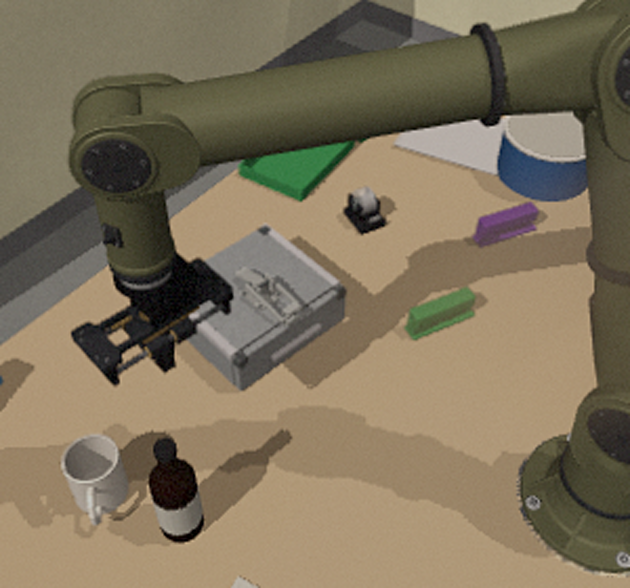

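The picture shows the drawer shut, the loop hooked over the keeper and the handle lying back about 15° below level. Bottle, mug and tape are upright and the arm is clear. The drawer front moved in about 4 mm against the seal. Handing in.

```bash
python3 -c "
from bench import ctrl
print(ctrl.close_job())"
```

```text
the job is handed in; nothing more can be done
None
```

The job is handed in: the stapler is in the drawer, the drawer is shut on the seal, and the latch is hooked and thrown past centre. The final camera check agreed with this; the hand-in returned no verdict.

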